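Free a grab handle from a clamp whose screw may be left- or right-handed

ROBOT

A 6-joint arm with a two-finger parallel gripper is mounted at the origin on the work surface. World frame = base frame: x ahead of the robot, y to its left, z up, the work surface at z = 0. Lengths are in m, angles in rad, forces in N, time in s.
With the tool pointing down it reaches from about 0.425 to 0.95 m from the base axis. Payload 14.7 kg.
Tool frame: the origin (TCP) lies at the very end of the fingers, on their centre line; the grasp point (between the pads) lies 19 mm behind it (grip_point_offset is the distance from the TCP to the grasp point, in m); z points along the fingers, y is the line along which they close (so a half turn about z gives the same grasp; the last joint's range is limited). The gripper opens to 85 mm and grips with 20 to 120 N. Pads are 22 mm wide; open, the fingers measure 114 mm over their backs; the gripper's body (76 mm by 85 mm) begins 54 mm behind the grasp point. The pads swing forward as they close: fully open they stand 13 mm farther back than shut.
Start: joints at [1.157, 0.48, 1.596, -0, 1.065, -0.047], TCP at [0.233, 0.607, 0.231] pointing down, gripper open.
Joint ranges: [-2.75, 2.75], [-0.82, 2.05], [0.23, 2.67], [-1.56, 4.7], [0.09, 2.69], [-2.92, 2.92]. Speed limits (rad/s): [1.89, 1.89, 2.39, 3.01, 3.01, 3.01].

INTERFACE

Orientations are given as a unit quaternion [w, x, y, z].
In Python, from bench import observe, capture, get_calibration, close_job, grip_point_offset gives the robot as it stands. The module is installed in compiled form; this text tells all that it offers.
- The arm moves only by the shell command python3 -m inch 'ROWS'. ROWS is JSON, a list of rows, each a list of 7 numbers: the shift along the tool's x, y, z in m, then the turn, a rotation vector about the tool's x, y, z in rad, then the opening in per cent of the stroke, from 0 (shut) to 100 (fully open). In form: [[x, y, z, rx, ry, rz, fingers], ...]. A call has 1 to 8 rows; each row shifts and turns the commanded pose from where the row before left it, along the tool's axes as they then stand; what a row does not reach is not made up. A row lasts 1/10 s, in which the tool goes at most 50 mm and 8.59 degrees, less where a joint would pass 70% of its speed; a pose out of reach is approached as far as the arm can. A call with a gripper value outside its range is refused whole. The fingers move at their own pace and stop on an object; the grip force is fixed at half the most. Time passes only in rows, so rows that do not move let the fingers close. It gives the time, the measured TCP pose, the force, the opening and the grip force at its end, in the units of the state.
- observe(): the state, without advancing time (a new reading comes with each control period).
- capture(name): name is "scene" or "top" or "wrist"; returns the picture (420x560x3 uint8, blue, green, red); there is no depth.
- get_calibration(name): a dict with "camera_matrix" (3x3 intrinsics, pixels), "dist" ([k1, k2, p1, p2, k3] as OpenCV has them; the pictures are not rectified), "R" (3x3) and "t" (3): a world point X has camera coordinates R X + t; the wrist camera has in their place "mount" (4x4, takes a point from camera to tool coordinates, whose origin is the TCP and whose axes are the flange's). Camera axes: x right, y down, z forward; pixel columns grow to the right and rows downward; lengths in m; the calibration is good to about 2 mm. A picture is of the moment at which its call begins: read the wrist's pose just before it. get_calibration takes no time and is no camera call.
- close_job(): hands the job in; it is judged then, once.
The state is a dict: "time": time; "q": joint angles; "joint_velocities": joint speeds; "joint_torque": joint torques, N m; "position": TCP position; "eef_rot": TCP orientation; "contact_force": force on the tool from outside, world axes, zero at the start; "torque": the same for the moment, N m; "finger_gap": finger opening in m; "grip_force": force on a finger pad.
Only numpy, scipy, OpenCV 4.12 (cv2) and the standard library are available. Lean on these libraries where they do the work, as an engineer would, in place of code of your own. Each camera call takes 0.05 s, during which the arm holds its last target. There are 200 camera calls.

TASK

The black car grab handle is held down in the clamp fixture by a steel strap on a screw, and nobody marked whether the screw is left- or right-handed. Try the red T-handle, feel which way gives, and turn it that way until the strap is swung right aside to its stop. Then lift the grab handle out and set it down, without dropping it, standing on its feet inside the open cardboard carton; leave the strap swung aside and the jar, screwdriver and bracket where they are.

Things in the scene. Friction and masses are not known exactly. Their poses are not given: they have to be found in the camera images.
- fixture: Fixed clamp fixture; origin on its underside at table height, z up; x points from the blue screw housing to the grab handle. In mm: aluminium bed x -155 to 165, y -55 to 55, top 12 high; blue housing x -145 to -60, y -45 to 45, top 58 high; low dark kerbs, 7 mm above the bed, about 3 mm clear of the grab handle's feet at both sides and the far end.
- tee_grip (a point): Grip point of the red T-handle on the housing: on its upright axis at fixture x -100, y 0, 95 mm above the table, mid-height of the bar. Bar 64 mm long, 14 wide, 26 high (top at 108 mm). The point turns with the bar, x along the bar; at joint 0 the bar lies along the fixture's x axis, with the strap below it.
- tee (a joint): T-handle and strap angle, rad, + counter-clockwise from above; starts within 0.06 of 0. Thread hand hidden, drawn afresh each time: one way jams solid about 0.13 rad from 0, the other gives (about 0.1 N m friction) to a stop 1.35 from 0, either sign; beyond 1.0 counts as aside. Stays where left. Strap: steel, 18 mm wide, top 66 mm above the table, stepping down 62 mm from the axis, reaching 92 mm.
- handle: Loose black plastic car grab handle, about 150 g, a bow on two feet. Origin midway between the feet on the underside, z up, x along its length. Feet 26 mm square at x -58 and 58; a grey tab 18 mm wide, 6 thick reaches to x -99 and lies under the strap's tip by 12 mm. Middle of the bow: straight bar 66 mm long (x), 16 wide (y), 43 to 61 mm above the underside. Starts on the bed at fixture x 79, y 0, aligned.
- handle_grip (a point): Middle of the grab handle's bar, on the handle's z axis 52 mm above its underside.
- carton: Fixed open cardboard carton, outside 250 mm (x) by 190 mm (y) by 60 mm high, walls and floor 5 mm. Origin: centre of its underside, z up.
- jar: Bystander: loose jar, 44 mm across, 60 mm high, standing. Origin: centre of its underside.
- driver: Bystander: screwdriver with a yellow grip, 170 mm long lying on the table. Origin near its middle, x along its length.
- bracket: Bystander: steel angle bracket, 50 x 50 mm, 39 mm high. Origin: centre of its underside.
Not all that is in view belongs to the job. What is meant by the handle is not turquoise, and is the smaller of those in its own colour.

How it is judged:
By the outcome, as a careful person would: the job done as asked, in the order asked, and still so for the second after the job is handed in, with the robot touching nothing.
It also fails if it takes over 64 s, if anything falls off the work surface, if the arm or the gripper's body presses on something with over 40 N, if the wrist force passes 120 N, or if a joint passes its speed limit or range.

## Working session

There is one attempt and no reset: what is moved stays moved. The work goes in short steps, Python scripts to look and compute and a shell command to move; the robot and the scene stay as the last step left them, time stands still between calls to the robot, and variables do not carry over. Pictures are saved under pics/ and viewed, at most 10 in all, crops included, and the job is handed in when it is done.

```bash
mkdir -p pics; python3 - <<'E'
from bench import *
import cv2
s=observe(); print(s['position'],s['eef_rot'],s['finger_gap'],s['time'],grip_point_offset if not callable(grip_point_offset) else grip_point_offset())
for n in("scene","top"):
    cv2.imwrite(f"pics/{n}1.png",capture(n))
    c=get_calibration(n);print(n,c)
print(get_calibration("wrist"))
E
```

```text
[0.23294132 0.60639666 0.23067059] [-1.30666893e-04  1.82391527e-01  9.83225800e-01 -5.83764487e-04] 0.08514758727483963 0.0 0.0187
scene {'camera_matrix': array([[410.72598904,   0.        , 277.49382532],
       [  0.        , 410.72598904, 212.91046659],
       [  0.        ,   0.        ,   1.        ]]), 'dist': array([-0.11540213,  0.        ,  0.        ,  0.        ,  0.        ]), 'R': array([[ 0.0369841 ,  0.99927487,  0.00905078],
       [ 0.74556061, -0.02156089, -0.66608896],
       [-0.66541081,  0.03138261, -0.74581739]]), 't': array([ 0.026327  , -0.3552434 ,  1.28588637])}
top {'camera_matrix': array([[457.33398525,   0.        , 277.36124827],
       [  0.        , 457.33398525, 203.37680463],
       [  0.        ,   0.        ,   1.        ]]), 'dist': array([-0.05603227,  0.        ,  0.        ,  0.        ,  0.        ]), 'R': array([[ 0.01525219, -0.99986936,  0.00535149],
       [-0.99411542, -0.01573805, -0.10717666],
       [ 0.10724688, -0.00368532, -0.99422559]]), 't': array([-0.06946971,  0.52906489,  1.05743831])}
{'camera_matrix': array([[374.51428663,   0.        , 280.59684619],
       [  0.        , 374.51428663, 204.07737316],
       [  0.        ,   0.        ,   1.        ]]), 'dist': array([-0.05004134,  0.        ,  0.        ,  0.        ,  0.        ]), 'mount': array([[ 1.25205399e-03, -9.54824467e-01, -2.97167747e-01,
         7.62970713e-02],
       [ 9.99998530e-01,  1.54367193e-03, -7.46661044e-04,
        -2.55266408e-04],
       [ 1.17165974e-03, -2.97166376e-01,  9.54824996e-01,
        -1.42556761e-01],
       [ 0.00000000e+00,  0.00000000e+00,  0.00000000e+00,
         1.00000000e+00]])}
```

View pics/top1.png

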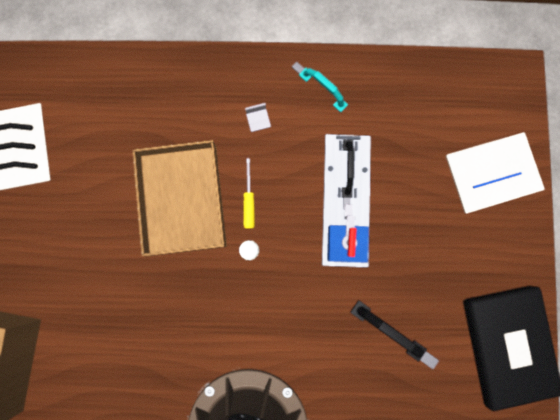

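View pics/scene1.png

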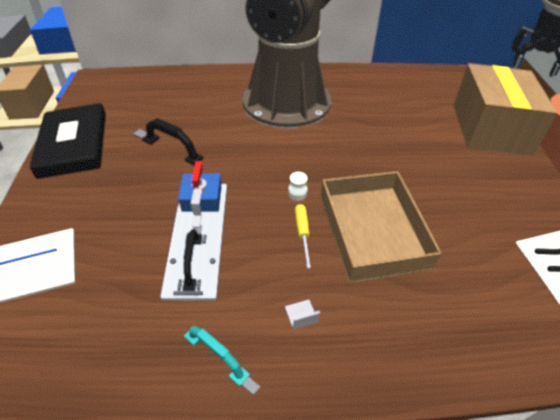

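The top view shows the fixture bed at about (322–371, 135–266), with the black handle at (347,165) and the red T at (352,242). The carton is at (134–224, 142–255), the jar at (249,250), the driver at (249,195) and the bracket at (258,117). The turquoise handle and the larger black one are decoys. I'll enlarge the fixture and carton.

```bash
cat > h.py <<'E'
from bench import *
import cv2,numpy as np
from scipy.spatial.transform import Rotation as Ro
def cam(n,s=None):
    c=get_calibration(n)
    if n!="wrist": return c,c['R'],c['t']
    s=s or observe();q=s['eef_rot'];Rt=Ro.from_quat([q[1],q[2],q[3],q[0]]).as_matrix()
    M=c['mount'];R=Rt@M[:3,:3];t=Rt@M[:3,3]+s['position']
    return c,R.T,-R.T@t
def world(n,uv,z,C=None):
    c,R,t=C or cam(n)
    p=cv2.undistortPoints(np.float64([[uv]]),c['camera_matrix'],c['dist'])[0,0]
    d=R.T@[p[0],p[1],1];o=-R.T@t
    return o+d*(z-o[2])/d[2]
def pix(n,X,C=None):
    c,R,t=C or cam(n)
    return cv2.projectPoints(np.float64([X]),cv2.Rodrigues(R)[0],t,c['camera_matrix'],c['dist'])[0][0,0]
E
python3 - <<'E'
import cv2,numpy as np
i=cv2.imread("pics/top1.png")
a=cv2.resize(i[125:275,310:385],None,fx=4,fy=4,interpolation=2)
b=cv2.resize(i[125:275,125:250],None,fx=4,fy=4,interpolation=2)
cv2.imwrite("pics/c1.png",np.hstack([a,b]))
E
```

```text
(no output)
```

View pics/c1.png

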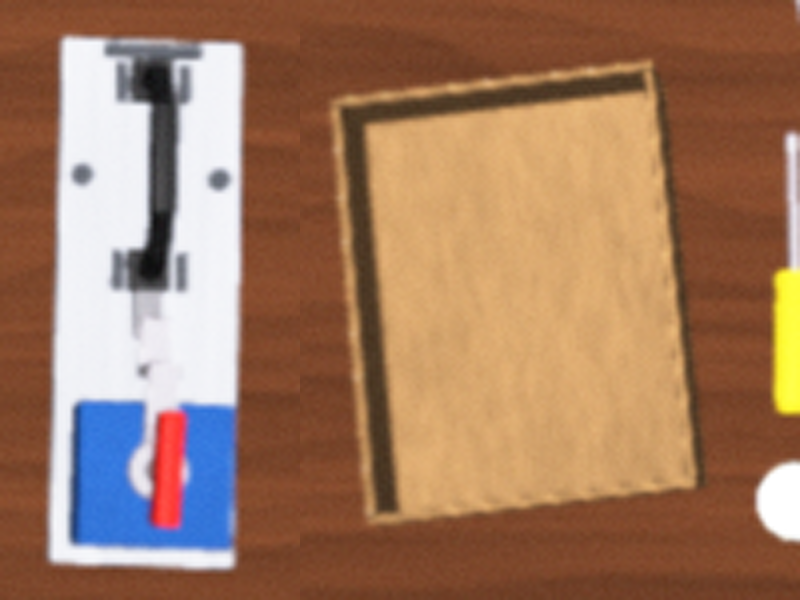

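The enlarged crop gives bed corners at (63,37), (243,43), (235,569) and (50,562). The carton rim corners are (332,101), (652,62), (702,487) and (370,524). The red bar runs from (172,411) to (166,527).

```bash
python3 - <<'E'
from h import *
f=lambda x,y,ox,z: world("top",(ox+(x+.5)/4-.5,125+(y+.5)/4-.5),z)[:2]
B=[f(x,y,310,.012) for x,y in [(63,37),(243,43),(235,569),(50,562)]]
c=np.mean(B,0); ax=(B[0]+B[1]-B[2]-B[3]);yaw=np.arctan2(ax[1],ax[0])
print("bed",np.linalg.norm(B[0]-B[1]),np.linalg.norm(B[1]-B[2]),yaw)
u=np.array([np.cos(yaw),np.sin(yaw)]);o=c-.005*u
print("fix",o,"tee",o-.1*u,"handle",o+.079*u)
e=[f(172,411,310,.108),f(166,527,310,.108)];d=e[0]-e[1];print("bar",np.mean(e,0),np.linalg.norm(d),np.arctan2(d[1],d[0]))
C=[f(x-300,y,125,.06) for x,y in [(332,101),(652,62),(702,487),(370,524)]]
a=(C[0]+C[1]-C[2]-C[3]);print("carton",np.mean(C,0),np.arctan2(a[1],a[0]),np.linalg.norm(C[0]-C[1]),np.linalg.norm(C[1]-C[2]),C)
print("jar",world("top",(249,250),.06),"driver",world("top",(249,210),.02))
s=observe();q=s['eef_rot'];R=Ro.from_quat([q[1],q[2],q[3],q[0]]).as_matrix();print(R.round(3))
E
```

```text
bed 0.11107642295992935 0.32102632647928386 -0.02103472277578926
fix [ 0.53950566 -0.22872698] tee [ 0.43952778 -0.22662366] handle [ 0.61848818 -0.2303886 ]
bar [ 0.43954133 -0.22514962] 0.0633946303451248 -0.05265483316326422
carton [0.53716251 0.16905628] 0.14158657050208628 0.18927866393234824 0.24999785599725316 [array([0.64757448, 0.28038931]), array([0.67340227, 0.09288108]), array([0.42604162, 0.05666454]), array([0.40163168, 0.24629021])]
jar [0.41868569 0.00195031 0.06      ] driver [0.51402005 0.00625389 0.02      ]
[[-0.933  0.359 -0.   ]
 [ 0.359  0.933 -0.001]
 [ 0.    -0.001 -1.   ]]
```

```bash
cat > plan.py <<'E'
# usage: plan.py "[[x,y,z,psi],...]" : psi = world angle of tool y; prints suggested rows for tool-down moves
from h import *
import sys,json
s=observe();p=np.array(s['position']);q=s['eef_rot'];R=Ro.from_quat([q[1],q[2],q[3],q[0]]).as_matrix()
psi=np.arctan2(R[1,1],R[0,1]);print("t",s['time'],"pos",p.round(4),"psi",round(psi,4),"tilt",R[:,2].round(4),"q6",round(s['q'][5],2),"gap",round(s['finger_gap'],4),"F",np.round(s['contact_force'],1),"T",np.round(s['torque'],2))
if len(sys.argv)>1:
  k=[]
  for w in json.loads(sys.argv[1]):
    w=np.array(w,float);d=w[:3]-p
    dp=w[3]-psi                      # caller keeps psi unwrapped
    n=max(1,int(np.ceil(max(np.linalg.norm(d)/.046,abs(dp)/.147))))
    for i in range(n):
        c,sn=np.cos(psi),np.sin(psi);st=d/n
        x=-sn*st[0]+c*st[1];y=c*st[0]+sn*st[1]
        k.append([round(x,3),round(y,3),round(-st[2],3),0,0,round(-dp/n,3)]);psi+=dp/n
    p=w[:3]
  for r in k: print(json.dumps(r))
E
python3 plan.py "[[0.45,0.40,0.24,0.1],[0.55,0,0.24,-0.9],[0.4395,-0.226,0.17,-1.62]]"
```

```text
t 0.1 pos [0.2329 0.6064 0.2307] psi 1.204 tilt [-4.e-04 -1.e-03 -1.e+00] q6 -0.05 gap 0.0854 F [-0.6 -0.6 -0.4] T [-0.    0.03 -0.  ]
[-0.035, -0.014, -0.001, 0, 0, 0.138]
[-0.036, -0.009, -0.001, 0, 0, 0.138]
[-0.037, -0.004, -0.001, 0, 0, 0.138]
[-0.037, 0.001, -0.001, 0, 0, 0.138]
[-0.037, 0.006, -0.001, 0, 0, 0.138]
[-0.036, 0.011, -0.001, 0, 0, 0.138]
[-0.034, 0.016, -0.001, 0, 0, 0.138]
[-0.031, 0.02, -0.001, 0, 0, 0.138]
[-0.045, 0.007, -0.0, 0, 0, 0.111]
[-0.044, 0.012, -0.0, 0, 0, 0.111]
[-0.043, 0.016, -0.0, 0, 0, 0.111]
[-0.041, 0.021, -0.0, 0, 0, 0.111]
[-0.038, 0.025, -0.0, 0, 0, 0.111]
[-0.035, 0.03, -0.0, 0, 0, 0.111]
[-0.032, 0.033, -0.0, 0, 0, 0.111]
[-0.028, 0.037, -0.0, 0, 0, 0.111]
[-0.023, 0.039, -0.0, 0, 0, 0.111]
[-0.038, 0.018, 0.012, 0, 0, 0.12]
[-0.035, 0.022, 0.012, 0, 0, 0.12]
[-0.032, 0.027, 0.012, 0, 0, 0.12]
[-0.029, 0.03, 0.012, 0, 0, 0.12]
[-0.025, 0.033, 0.012, 0, 0, 0.12]
[-0.021, 0.036, 0.012, 0, 0, 0.12]
```

```bash
python3 -m inch '[[-0.035,-0.014,-0.001,0,0,0.138,100],[-0.036,-0.009,-0.001,0,0,0.138,100],[-0.037,-0.004,-0.001,0,0,0.138,100],[-0.037,0.001,-0.001,0,0,0.138,100],[-0.037,0.006,-0.001,0,0,0.138,100],[-0.036,0.011,-0.001,0,0,0.138,100],[-0.034,0.016,-0.001,0,0,0.138,100],[-0.031,0.02,-0.001,0,0,0.138,100]]'
python3 -m inch '[[-0.045,0.007,0,0,0,0.111,100],[-0.044,0.012,0,0,0,0.111,100],[-0.043,0.016,0,0,0,0.111,100],[-0.041,0.021,0,0,0,0.111,100],[-0.038,0.025,0,0,0,0.111,100],[-0.035,0.03,0,0,0,0.111,100],[-0.032,0.033,0,0,0,0.111,100],[-0.028,0.037,0,0,0,0.111,100]]'
python3 plan.py "[[0.4395,-0.226,0.20,-1.62]]"
```

```text
time: 0.9
position: [0.4516, 0.4009, 0.2391]
eef_rot: [-0.0, 0.673, 0.74, -0.0]
contact_force: [0.5, -0.3, 0.3]
finger_gap: 0.0854
grip_force: 0.0
time: 1.7
position: [0.5395, 0.0443, 0.2392]
eef_rot: [-0.0, 0.925, 0.379, -0.0]
contact_force: [1.3, 1.2, -1.6]
finger_gap: 0.0857
grip_force: 0.0
t 1.7 pos [0.5395 0.0443 0.2392] psi -0.7925 tilt [-3.e-04  0.e+00 -1.e+00] q6 0.82 gap 0.0857 F [ 1.3  1.2 -1.6] T [ 0.06 -0.    0.01]
[-0.037, 0.017, 0.006, 0, 0, 0.118]
[-0.035, 0.022, 0.006, 0, 0, 0.118]
[-0.032, 0.026, 0.006, 0, 0, 0.118]
[-0.029, 0.029, 0.006, 0, 0, 0.118]
[-0.025, 0.033, 0.006, 0, 0, 0.118]
[-0.021, 0.035, 0.006, 0, 0, 0.118]
[-0.017, 0.038, 0.006, 0, 0, 0.118]
```

```bash
python3 -m inch '[[-0.037,0.017,0.006,0,0,0.118,100],[-0.035,0.022,0.006,0,0,0.118,100],[-0.032,0.026,0.006,0,0,0.118,100],[-0.029,0.029,0.006,0,0,0.118,100],[-0.025,0.033,0.006,0,0,0.118,100],[-0.021,0.035,0.006,0,0,0.118,100],[-0.017,0.038,0.006,0,0,0.118,100],[0,0,0,0,0,0,100]]'
python3 - <<'E'
from h import *
cv2.imwrite("pics/w1.png",capture("wrist"))
C=cam("wrist")
for X in [(.4395,-.226,.108),(.4395+.032,-.2275,.108),(.4395-.032,-.2245,.108)]: print(pix("wrist",X,C))
E
```

```text
time: 2.5
position: [0.4397, -0.2283, 0.1965]
eef_rot: [0.0, 1.0, -0.026, -0.001]
contact_force: [-0.1, 0.6, 0.3]
finger_gap: 0.0855
grip_force: 0.0
[279.12109    210.27467444]
[279.09802166 161.66568476]
[279.1446162  255.17307993]
```

View pics/w1.png

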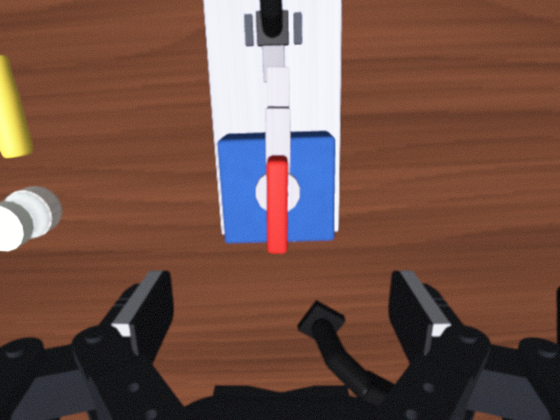

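The red bar runs from (277,158) to (277,252). It is upright in the picture, centred between the fingers and within 2 mm of the prediction, so I'll descend and grip.

```bash
python3 -m inch '[[0.002,0.001,0.03,0,0,0,60],[0,0,0.04,0,0,0,60],[0,0,0.03,0,0,0,50],[0,0,0.02,0,0,0,40],[0,0,0,0,0,0,0],[0,0,0,0,0,0,0],[0,0,0,0,0,0,0],[0,0,0,0,0,0,0]]'
python3 plan.py
```

```text
time: 3.35
position: [0.4428, -0.2258, 0.0768]
eef_rot: [0.0, 1.0, -0.021, -0.001]
contact_force: [-0.2, -15.6, -46.1]
finger_gap: 0.0131
grip_force: 59.7
t 3.35 pos [ 0.4428 -0.2258  0.0768] psi -1.6122 tilt [-0.0017  0.     -1.    ] q6 1.08 gap 0.0131 F [ -0.2 -15.6 -46.1] T [-2.29  0.04  0.17]
```

```bash
python3 -m inch '[[0,0,0,0,0,0,0],[0,0,0.001,0,0,0,0],[0,0,0,0,0,0,0]]'
python3 plan.py
```

```text
time: 3.65
position: [0.4429, -0.2258, 0.0767]
eef_rot: [0.0, 1.0, -0.021, -0.001]
contact_force: [-6.5, -11.9, -23.7]
finger_gap: 0.013
grip_force: 62.8
t 3.65 pos [ 0.4429 -0.2258  0.0767] psi -1.6123 tilt [-1.3e-03 -2.0e-04 -1.0e+00] q6 1.08 gap 0.013 F [ -6.5 -11.9 -23.7] T [-1.88  0.85  0.15]
```

```bash
python3 -m inch '[[0,0.001,0.001,0,0,0,0],[0,0,0,0,0,-0.05,0],[0,0,0,0,0,-0.05,0],[0,0,0,0,0,-0.05,0],[0,0,0,0,0,-0.02,0],[0,0,0,0,0,0,0]]'
python3 plan.py
```

```text
time: 4.25
position: [0.4428, -0.2255, 0.0766]
eef_rot: [-0.001, 0.998, 0.064, -0.001]
contact_force: [-5.0, 6.0, 3.7]
finger_gap: 0.0132
grip_force: 66.5
t 4.25 pos [ 0.4428 -0.2255  0.0766] psi -1.4419 tilt [-0.0012  0.001  -1.    ] q6 0.91 gap 0.0132 F [-5.   6.   3.7] T [1.05 0.78 0.06]
```

```bash
python3 -m inch '[[0,0,0,0,0,-0.05,0],[0,0,0,0,0,-0.05,0],[0,0,0,0,0,0,0]]'
python3 plan.py
```

```text
time: 4.55
position: [0.4428, -0.2253, 0.0766]
eef_rot: [-0.001, 0.993, 0.115, -0.001]
contact_force: [-4.8, 9.7, 4.5]
finger_gap: 0.0133
grip_force: 66.6
t 4.55 pos [ 0.4428 -0.2253  0.0766] psi -1.3409 tilt [-0.0013  0.0014 -1.    ] q6 0.81 gap 0.0133 F [-4.8  9.7  4.5] T [1.44 0.67 0.06]
```

It turns freely counter-clockwise, 0.25 rad in with only 0.06 N m, well past the 0.13 jam angle. I'll carry on that way.

```bash
python3 -m inch '[[0,-0.001,0,0,0,-0.14,0],[0,-0.0004,0,0,0,-0.14,0],[0,-0.0004,0,0,0,-0.14,0],[0,-0.0004,0,0,0,-0.14,0],[0,-0.0004,0,0,0,-0.14,0],[0,-0.0004,0,0,0,-0.14,0],[0,-0.0004,0,0,0,-0.14,0],[0,0,0,0,0,0,0]]'
python3 plan.py
```

```text
time: 5.35
position: [0.4411, -0.2233, 0.0766]
eef_rot: [-0.0, 0.821, 0.57, -0.0]
contact_force: [-5.8, 2.1, 2.6]
finger_gap: 0.0129
grip_force: 66.3
t 5.35 pos [ 0.4411 -0.2233  0.0766] psi -0.3568 tilt [-1.e-03  5.e-04 -1.e+00] q6 -0.17 gap 0.0129 F [-5.8  2.1  2.6] T [0.18 1.12 0.04]
```

```bash
python3 -m inch '[[0,0,0,0,0,-0.07,0],[0,0,0,0,0,-0.03,0],[0,0,0,0,0,-0.02,0],[0,0,0,0,0,-0.02,0],[0,0,0,0,0,0,0]]'
python3 plan.py
```

```text
time: 5.85
position: [0.4407, -0.2231, 0.0765]
eef_rot: [-0.001, 0.781, 0.624, -0.0]
contact_force: [-10.2, 1.3, 5.0]
finger_gap: 0.0131
grip_force: 70.1
t 5.85 pos [ 0.4407 -0.2231  0.0765] psi -0.2225 tilt [-1.6e-03  9.0e-04 -1.0e+00] q6 -0.31 gap 0.0131 F [-10.2   1.3   5. ] T [ 0.03  1.59 -0.68]
```

That is the stop: torque rises to -0.68 N m at 1.37 rad. Now release, lift, and go over the handle.

```bash
python3 -m inch '[[0,0,0,0,0,0.01,40],[0,0,0,0,0,0,50],[0,0,0,0,0,0,50],[0,0,-0.04,0,0,0,50],[0,0,-0.04,0,0,0,50],[0,0,-0.04,0,0,0,50]]'
python3 plan.py "[[0.618,-0.230,0.18,-1.59]]"
```

```text
time: 6.45
position: [0.4416, -0.2239, 0.197]
eef_rot: [-0.0, 0.785, 0.62, -0.0]
contact_force: [0.9, -0.1, -0.0]
finger_gap: 0.043
grip_force: 0.0
t 6.45 pos [ 0.4416 -0.2239  0.197 ] psi -0.2335 tilt [-2.e-04  1.e-04 -1.e+00] q6 -0.3 gap 0.043 F [ 0.9 -0.1 -0. ] T [-0.04 -0.06  0.04]
[0.003, 0.017, 0.002, 0, 0, 0.136]
[0.006, 0.017, 0.002, 0, 0, 0.136]
[0.008, 0.016, 0.002, 0, 0, 0.136]
[0.01, 0.015, 0.002, 0, 0, 0.136]
[0.012, 0.013, 0.002, 0, 0, 0.136]
[0.014, 0.011, 0.002, 0, 0, 0.136]
[0.015, 0.009, 0.002, 0, 0, 0.136]
[0.016, 0.007, 0.002, 0, 0, 0.136]
[0.017, 0.005, 0.002, 0, 0, 0.136]
[0.017, 0.003, 0.002, 0, 0, 0.136]
```

```bash
python3 -m inch '[[0.003,0.017,0.002,0,0,0.136,50],[0.006,0.017,0.002,0,0,0.136,50],[0.008,0.016,0.002,0,0,0.136,50],[0.01,0.015,0.002,0,0,0.136,50],[0.012,0.013,0.002,0,0,0.136,50],[0.014,0.011,0.002,0,0,0.136,50],[0.015,0.009,0.002,0,0,0.136,50],[0.016,0.007,0.002,0,0,0.136,50]]'
python3 -m inch '[[0.017,0.005,0.002,0,0,0.136,50],[0.017,0.003,0.002,0,0,0.136,50],[0,0,0,0,0,0,50]]'
python3 plan.py
python3 - <<'E'
from h import *
cv2.imwrite("pics/w2.png",capture("wrist"))
C=cam("wrist")
u=np.array([np.cos(-.021),np.sin(-.021)])
for a in(-.033,0,.033): print(pix("wrist",(*(np.array([.618,-.230])+a*u),.073),C))
print(cam("wrist")[2])
E
```

```text
time: 7.25
position: [0.5841, -0.2288, 0.1796]
eef_rot: [0.0, 0.993, 0.122, 0.0]
contact_force: [0.0, -0.3, 0.3]
finger_gap: 0.0423
grip_force: 0.0
time: 7.55
position: [0.62, -0.2307, 0.1752]
eef_rot: [0.0, 1.0, -0.013, 0.001]
contact_force: [0.2, -0.8, -0.6]
finger_gap: 0.043
grip_force: 0.0
t 7.55 pos [ 0.62   -0.2307  0.1752] psi -1.597 tilt [ 1.2e-03 -3.0e-04 -1.0e+00] q6 1.19 gap 0.043 F [ 0.2 -0.8 -0.6] T [-0.02  0.05  0.06]
[279.18730718 248.1902561 ]
[279.193611   203.93172457]
[279.20262464 156.13644302]
[-0.21878897  0.57204972  0.51207637]
```

View pics/w2.png

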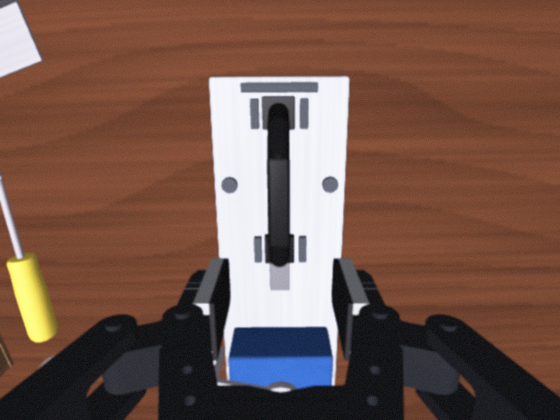

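The bar is centred at column 279, rows 158–242, as predicted. The tab at (280,278) is no longer under the strap. Descending to grip.

```bash
python3 -m inch '[[-0.001,0,0.04,0,0,0.0,50],[0,0,0.045,0,0,0,50],[0,0,0.03,0,0,0,50],[0,0,0.015,0,0,0,40],[0,0,0,0,0,0,0],[0,0,0,0,0,0,0],[0,0,0,0,0,0,0],[0,0,0,0,0,0,0]]'
python3 plan.py
```

```text
time: 8.4
position: [0.618, -0.2311, 0.0469]
eef_rot: [0.0, 1.0, -0.011, 0.001]
contact_force: [0.2, 0.4, -2.6]
finger_gap: 0.0151
grip_force: 59.3
t 8.4 pos [ 0.618  -0.2311  0.0469] psi -1.5937 tilt [ 2.1e-03 -9.0e-04 -1.0e+00] q6 1.19 gap 0.0151 F [ 0.2  0.4 -2.6] T [ 0.01  0.03 -0.05]
```

```bash
python3 -m inch '[[0,0,-0.01,0,0,0,0],[0,0,-0.02,0,0,0,0],[0,0,-0.04,0,0,0,0],[0,0,-0.045,0,0,0,0],[0,0,-0.02,0,0,0,0],[0,0,0,0,0,0,0]]'
python3 plan.py "[[0.551,0.171,0.18,-1.429]]"
python3 - <<'E'
from h import *
a=capture("top")[100:280,120:400];b=capture("scene")[100:320,120:460]
cv2.imwrite("pics/c2.png",np.hstack([cv2.resize(a,(400,257)),cv2.resize(b,(397,257))]))
E
```

```text
time: 9.0
position: [0.6191, -0.2315, 0.1852]
eef_rot: [0.001, 1.0, -0.012, 0.003]
contact_force: [0.4, 0.4, -1.7]
finger_gap: 0.0147
grip_force: 59.4
t 9.0 pos [ 0.6191 -0.2315  0.1852] psi -1.5938 tilt [ 0.0064 -0.0027 -1.    ] q6 1.19 gap 0.0147 F [ 0.4  0.4 -1.7] T [-0.04 -0.02 -0.01]
[-0.009, -0.045, 0.001, 0, 0, -0.018]
[-0.008, -0.045, 0.001, 0, 0, -0.018]
[-0.007, -0.045, 0.001, 0, 0, -0.018]
[-0.006, -0.045, 0.001, 0, 0, -0.018]
[-0.005, -0.045, 0.001, 0, 0, -0.018]
[-0.004, -0.045, 0.001, 0, 0, -0.018]
[-0.004, -0.045, 0.001, 0, 0, -0.018]
[-0.003, -0.045, 0.001, 0, 0, -0.018]
[-0.002, -0.045, 0.001, 0, 0, -0.018]
```

View pics/c2.png

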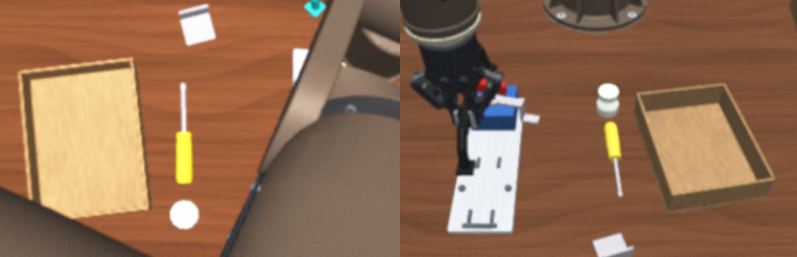

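The handle is held clear of the bed at (465,140) in the right half, and the strap lies aside at about (530,118). Moving to the carton.

```bash
python3 -m inch '[[-0.006,-0.03,0.001,0,0,-0.018,0],[-0.008,-0.045,0,0,0,-0.018,0],[-0.007,-0.045,0.001,0,0,-0.018,0],[-0.006,-0.045,0,0,0,-0.018,0],[-0.005,-0.045,0.001,0,0,-0.018,0],[-0.005,-0.045,0,0,0,-0.018,0],[-0.004,-0.045,0.001,0,0,-0.018,0],[-0.004,-0.045,0,0,0,-0.018,0]]'
python3 -m inch '[[-0.004,-0.04,0.001,0,0,-0.02,0],[-0.003,-0.015,0,0,0,0,0],[0,0,0,0,0,0,0]]'
python3 plan.py "[[0.551,0.171,0.045,-1.429]]"
```

```text
time: 9.9
position: [0.556, 0.1138, 0.1749]
eef_rot: [0.0, 0.998, 0.061, -0.001]
contact_force: [-0.5, -0.9, -0.6]
finger_gap: 0.0153
grip_force: 59.3
time: 10.2
position: [0.5421, 0.1675, 0.1741]
eef_rot: [0.0, 0.997, 0.072, -0.001]
contact_force: [0.3, -0.8, -1.1]
finger_gap: 0.0155
grip_force: 59.4
t 10.2 pos [0.5421 0.1675 0.1741] psi -1.4274 tilt [-2.4e-03 -4.0e-04 -1.0e+00] q6 1.67 gap 0.0155 F [ 0.3 -0.8 -1.1] T [-0.02 -0.07  0.  ]
[0.003, -0.001, 0.043, 0, 0, 0.001]
[0.003, -0.001, 0.043, 0, 0, 0.001]
[0.003, -0.001, 0.043, 0, 0, 0.001]
```

```bash
python3 -m inch '[[0.003,-0.001,0.043,0,0,0,0],[0.003,-0.001,0.043,0,0,0,0],[0.003,-0.001,0.035,0,0,0,0],[0,0,0.006,0,0,0,0],[0,0,0.004,0,0,0,0],[0,0,0.001,0,0,0,0],[0,0,0,0,0,0,0]]'
python3 plan.py
```

```text
time: 10.9
position: [0.553, 0.1701, 0.0447]
eef_rot: [-0.0, 0.998, 0.07, 0.001]
contact_force: [-0.3, -0.5, -1.1]
finger_gap: 0.0149
grip_force: 59.3
t 10.9 pos [0.553  0.1701 0.0447] psi -1.4303 tilt [ 1.9e-03  4.0e-04 -1.0e+00] q6 1.68 gap 0.0149 F [-0.3 -0.5 -1.1] T [ 0.03  0.02 -0.  ]
```

```bash
python3 -m inch '[[0,0,0.002,0,0,0,0],[0,0,0.001,0,0,0,0],[0,0,0.001,0,0,0,0],[0,0,0,0,0,0,0]]'
python3 plan.py
```

```text
time: 11.3
position: [0.5522, 0.1702, 0.0394]
eef_rot: [-0.0, 0.998, 0.07, 0.0]
contact_force: [-0.1, 0.1, -1.2]
finger_gap: 0.015
grip_force: 59.3
t 11.3 pos [0.5522 0.1702 0.0394] psi -1.4299 tilt [ 1.e-04  0.e+00 -1.e+00] q6 1.68 gap 0.015 F [-0.1  0.1 -1.2] T [-0.03 -0.03  0.02]
```

```bash
python3 -m inch '[[0,0,0.001,0,0,0,0],[0,0,0,0,0,0,0],[0,0,0,0,0,0,0]]'
python3 plan.py
```

```text
time: 11.6
position: [0.5521, 0.1702, 0.0382]
eef_rot: [0.0, 0.998, 0.07, -0.0]
contact_force: [0.7, -0.9, -1.8]
finger_gap: 0.0152
grip_force: 59.3
t 11.6 pos [0.5521 0.1702 0.0382] psi -1.43 tilt [-2.e-04 -1.e-04 -1.e+00] q6 1.68 gap 0.0152 F [ 0.7 -0.9 -1.8] T [-0.05 -0.01  0.05]
```

```bash
for i in 1 2 3; do python3 -m inch '[[0,0,0.0008,0,0,0,0],[0,0,0,0,0,0,0]]' | egrep 'pos|contact'; done
```

```text
position: [0.5523, 0.1703, 0.0378]
contact_force: [-1.0, 0.2, 5.7]
position: [0.5523, 0.1704, 0.0377]
contact_force: [-5.6, 1.8, 20.9]
position: [0.5523, 0.1705, 0.0377]
contact_force: [-10.2, 0.6, 36.6]
```

```bash
python3 -m inch '[[0,0,-0.0017,0,0,0,0],[0,0,0,0,0,0,0]]'; python3 -m inch '[[0,0,0,0,0,0,30],[0,0,0,0,0,0,50],[0,0,0,0,0,0,50],[0,0,-0.02,0,0,0,50],[0,0,-0.045,0,0,0,50],[0,0,-0.045,0,0,0,50],[0,0,-0.045,0,0,0,50],[0,0,0,0,0,0,50]]'
python3 - <<'E'
from h import *
cv2.imwrite("pics/w3.png",capture("wrist"))
b=capture("scene");cv2.imwrite("pics/s3.png",cv2.resize(b[80:330,130:470],None,fx=2,fy=2))
E
```

```text
time: 12.4
position: [0.5524, 0.1703, 0.0379]
eef_rot: [-0.0, 0.998, 0.07, 0.0]
contact_force: [0.6, 0.3, 0.7]
finger_gap: 0.0151
grip_force: 59.5
time: 13.2
position: [0.5552, 0.171, 0.1984]
eef_rot: [-0.001, 0.998, 0.07, 0.004]
contact_force: [-0.4, -1.1, -0.6]
finger_gap: 0.0425
grip_force: 0.0
```

View pics/s3.png

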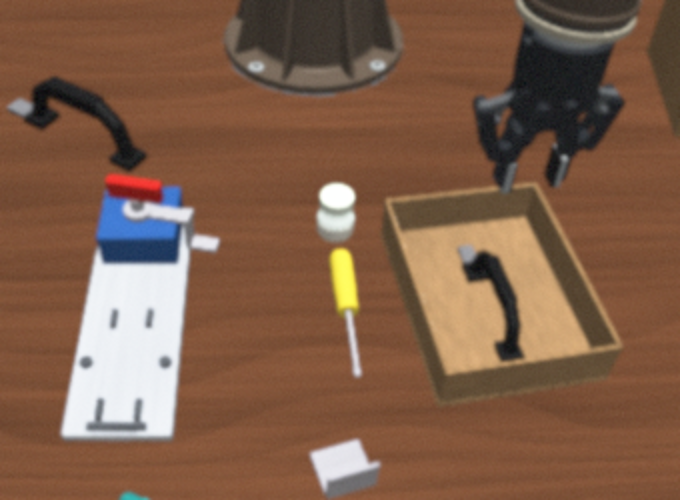

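View pics/w3.png

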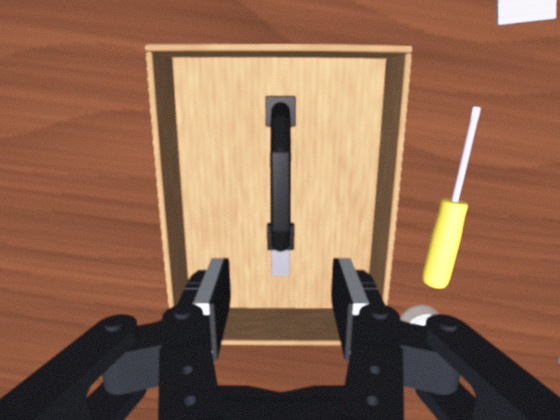

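The scene shows the grab handle standing on both feet at (478,268) and (509,350), centred in the carton. The strap is swung aside at (205,243), and the jar, screwdriver and bracket are where they were. The wrist view agrees: feet at (280,110) and (280,237), clear of every wall.

```bash
python3 -c "
from bench import *
print(close_job())"
```

```text
the job is handed in; nothing more can be done
None
```

The screw gave counter-clockwise and the strap is swung aside to its stop; the grab handle was set down without a drop and stands on its feet in the carton, the jar, screwdriver and bracket look unmoved, and the job was handed in at about 13 s (no verdict was returned).

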